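Centre the density bottle on the balance pan and tare

ROBOT

A 7-joint arm with a two-finger parallel gripper is mounted at the origin on the work surface. World frame = base frame: x ahead of the robot, y to its left, z up, the work surface at z = 0. Lengths are in m, angles in degrees, forces in N, time in s.
With the tool pointing down it reaches from about 0.4 to 0.875 m from the base axis. Payload 4.4 kg.
Tool frame: the origin (TCP) lies on the centre line of the jaws, within the pads' length; the fingertips stand robot.tip_reach ahead of it and the grasp point (between the pads) is the TCP (robot.tip_reach is the distance from the TCP to the fingertips, in m); z points along the fingers, y is the direction in which the jaws open and shut (so a half turn about z gives the same grasp; the last joint's range is limited). The gripper opens to 85 mm and grips with 20 to 120 N. Pads are 22 mm wide; open, the fingers measure 114 mm over their backs; the gripper's body (76 mm by 85 mm) begins 54 mm behind the grasp point. The pads swing forward as they close: fully open they stand 13 mm farther back than shut.
Start: joints at [-69.546, 36.005, 2.206, 86.941, -1.547, 57.084, -1.146], TCP at [0.267, 0.593, 0.25] pointing down, gripper open.
Joint ranges: [-175.42, 175.42], [-21.48, 121.26], [-71.46, 75.88], [10.55, 141.38], [-63.04, 243.04], [13.31, 113.54], [-168.57, 168.57]. Speed limits (degrees/s): [147.25, 147.25, 180, 180, 180, 180, 180].

INTERFACE

Orientations are given as a 3x3 rotation matrix whose columns are the frame's x, y, z axes.
In Python, from station import robot gives the robot as it stands. The module is installed in compiled form; this text tells all that it offers.
- The arm moves only by the shell command python3 -m jog 'ROWS'. ROWS is JSON, a list of rows, each a list of 3 entries, a list of its own where there are three numbers: the turn, a rotation vector about the tool's x, y, z in rad, then the shift along the tool's x, y, z in mm, then the opening, from -1 (shut) to 1 (fully open). A call has 1 to 8 rows; each row is the pose to reach, as a shift and turn from the pose commanded when the call began, along the tool's axes at that moment; what a row does not reach only later rows make up. A row lasts 1/12 s, in which the tool goes at most 41.7 mm and 7.16 degrees, less where a joint would pass 70% of its speed; a pose out of reach is approached as far as the arm can. A call with a gripper value outside its range is refused whole. The fingers move at their own pace and stop on an object; the grip force is fixed at half the most. Time passes only in rows, so rows that repeat a pose let the fingers close. It gives the time, the measured TCP pose, the force and the opening at its end, in the units of the state.
- robot.sense(): the state, without advancing time (a new reading comes with each control period).
- robot.capture(name): name is "scene" or "side" or "wrist"; returns (picture, depth): 480x640x3 uint8, red, green, blue; 480x640 float32, m along the optical axis (not along the pixel's ray), 0 where there is no reading.
- robot.get_calibration(name): a dict with "fx", "fy", "cx", "cy" (pixels), "camera_from_world" (4x4, takes a point from world to camera coordinates); the wrist camera has in their place "T_tool_cam" (4x4, takes a point from camera to tool coordinates, whose origin is the TCP and whose axes are the flange's). Camera axes: x right, y down, z forward; pixel columns grow to the right and rows downward; lengths in m; the calibration is good to about 2 mm. A picture is of the moment at which its call begins: read the wrist's pose just before it. get_calibration takes no time and is no camera call.
- robot.finish_job(): hands the job in, once; it reports no verdict.
The state is a dict: "time": time; "joint_pos": joint angles; "joint_velocities": joint speeds; "joint_efforts": joint torques, N m; "tool_pos": TCP position; "tcp_rot": TCP orientation; "wrist_force": force on the tool from outside, world axes, zero at the start; "moment": the same for the moment, N m; "grip_width": finger opening in m.
Only numpy, scipy, OpenCV 4.12 (cv2) and the standard library are available. Lean on these libraries where they do the work, as an engineer would, in place of code of your own. Each camera call takes 0.05 s, during which the arm holds its last target. There are 200 camera calls.

TASK

The little stoppered amber bottle stands off-centre on the balance's round pan and would give a false reading: with closed fingertips, tap it gently sideways, low on its body, until it stands upright and untouched in the middle of the pan, its whole body inside the dark printed ring as seen from above. Then press the green tare button fully down and let it spring back. Do not grip, lift or topple the bottle, do not lean on the pan, do not press the red power button, and leave the other glassware and tools where they are.

Things in the scene. Friction and masses are not known exactly. Their poses are not given: they have to be found in the camera images.
- balance: white balance, fixed, 195 mm wide (y), reaching 180 mm to the front (-x, keypad) and 105 mm to the rear of its origin, which lies on the table below the pan centre. Housing under the pan 62 mm high, keypad deck 48 mm high; a tilted display up to 71 mm high (90 mm wide) stands 57 to 95 mm in front of the pan centre
- pan_top (a point): centre of the upper face of the round steel pan, 75 mm above the table. Pan 90 mm across, 6 mm thick, fixed, with a dark printed ring (inner diameter 54 mm, outer 61 mm) about its centre. Its yaw means nothing
- bottle_base (a point): centre of the underside of the amber density bottle (loose, wobbly, about 60 g), z up along it. Pear-shaped, 68 mm tall: flat foot 28 mm across, round body widest (40 mm) at 14 mm above the foot, narrowing to a 15 mm neck at 42 mm, white stopper on top
- pycnometer: the same amber bottle, same origin. Pushed slowly with an upright finger against its widest part it slides on the pan (friction 0.5 to 0.7) and stops when the finger stops; pushed at neck or stopper it topples. A push or knock above 8 N is too hard
- pan: the same round pan, origin at the centre of its underside, 6 mm below pan_top
- tare_top (a point): centre of the top of the green tare button, 24 mm across, on the left of the keypad (138 mm in front of the pan centre, 55 mm to +y of the balance), 65 mm above the table when up; it is pressed straight down
- tare (a joint): travel of the green tare button: 0 up, 0.005 m fully down (about 4 N), springs back
- power (a joint): travel of the red power button, on the right of the keypad (110 mm from the green one): 0 up, 0.005 m down. Leave it
- weight: brass knob weight, 26 mm across, 41 mm tall, standing close to the balance's left side; a bystander. Origin at its underside
- spatula: flat steel lab spatula 178 mm long, 6 mm thick, lying beside the balance's right side; a bystander. Origin at its underside
- beaker: small glass beaker, 68 mm across, 80 mm tall, beside the balance's right rear; a bystander. Origin at its underside
- reagent: amber reagent bottle with blue cap, 70 mm across, 130 mm tall, on the left; a bystander. Origin at its underside
- conical: conical glass flask with black stopper, 82 mm across, 131 mm tall, on the right; a bystander. Origin at its underside
- wash: white wash bottle with red cap and bent spout, 64 mm across, about 168 mm tall, behind the balance; a bystander. Origin at its underside
- corkring: cork flask ring, 80 mm across, 25 mm tall, on the right; a bystander. Origin at its underside
Things that resemble listed ones, but are neither listed nor needed, are in the scene too. Leave any purple or turquoise look-alike of the pycnometer alone.

How it is judged:
By the outcome, as a careful person would: the job done as asked, in the order asked, and still so for the second after the job is handed in, with the robot touching nothing.
It also fails if it takes over 42 s, if anything falls off the work surface, if the arm or the gripper's body presses on something with over 40 N, if the wrist force passes 120 N, or if a joint passes its speed limit or range.

## Working session

There is one attempt and no reset: what is moved stays moved. The work goes in short steps, Python scripts to look and compute and a shell command to move; the robot and the scene stay as the last step left them, time stands still between calls to the robot, and variables do not carry over. Pictures are saved under pics/ and viewed, about 8 in all and at most 12, crops included, and the job is handed in when it is done.

```bash
mkdir -p pics
cat > h.py <<'E'
from station import robot
import numpy as np, cv2
def snap(n,f,crop=None,scale=1):
    s=robot.sense(); im,d=robot.capture(n); np.savez('pics/'+f+'.npz',im=im,d=d,T=camT(n,s))
    o=im[:,:,::-1]
    if crop: o=o[crop[1]:crop[3],crop[0]:crop[2]]
    if scale!=1:o=cv2.resize(o,None,fx=scale,fy=scale,interpolation=cv2.INTER_CUBIC)
    cv2.imwrite('pics/'+f+'.png',o); return im,d
def camT(n,s):
    c=robot.get_calibration(n)
    if 'camera_from_world' in c: return np.linalg.inv(np.array(c['camera_from_world']))
    T=np.eye(4);T[:3,:3]=s['tcp_rot'];T[:3,3]=s['tool_pos']; return T@np.array(c['T_tool_cam'])
def P(n,T,u,v,z=None,d=None):
    c=robot.get_calibration(n); r=np.array([(u-c['cx'])/c['fx'],(v-c['cy'])/c['fy'],1.0])
    w=T[:3,:3]@r
    if z is not None: d=(z-T[2,3])/w[2]
    return T[:3,3]+w*d
E
python3 - <<'E'
from h import *
s=robot.sense(); print(s['time'],s['tool_pos'],np.round(s['tcp_rot'],3),s['grip_width'],robot.tip_reach,s['wrist_force'])
snap('scene','sc');snap('side','sd')
for n in('scene','side'):print(robot.get_calibration(n))
print(robot.get_calibration('wrist'))
E
```

```text
0.0 [0.2664169  0.59226343 0.24938878] [[-0.912  0.41  -0.001]
 [ 0.41   0.912 -0.002]
 [ 0.    -0.002 -1.   ]] 0.0856633907709412 0.019 [-0.72111739 -0.2198927   0.70316083]
{'fx': 535.3686667123425, 'fy': 535.3686667123425, 'cx': 327.16034669127566, 'cy': 238.39093499209443, 'camera_from_world': array([[-0.04635834,  0.9989    , -0.00704962,  0.04221453],
       [ 0.55286943,  0.0197793 , -0.83303311, -0.28816566],
       [-0.83197734, -0.04251555, -0.55317821,  1.75367829],
       [ 0.        ,  0.        ,  0.        ,  1.        ]])}
{'fx': 616.1458118239608, 'fy': 616.1458118239608, 'cx': 314.96157908334874, 'cy': 229.10313455943881, 'camera_from_world': array([[ 0.69988418, -0.71424847, -0.00335521, -0.45133424],
       [-0.52689288, -0.51311361, -0.67756795,  0.36462914],
       [ 0.48223027,  0.47598692, -0.73545253,  1.03663249],
       [ 0.        ,  0.        ,  0.        ,  1.        ]])}
{'fx': 360.28988783769023, 'fy': 360.28988783769023, 'cx': 323.3090436657726, 'cy': 243.74841712851162, 'T_tool_cam': array([[ 4.63162949e-04, -9.59950797e-01, -2.80168257e-01,
         7.18237572e-02],
       [ 9.99999737e-01,  2.88172169e-04,  6.65784647e-04,
        -1.16141771e-04],
       [-5.58383808e-04, -2.80168492e-01,  9.59950678e-01,
        -1.23895982e-01],
       [ 0.00000000e+00,  0.00000000e+00,  0.00000000e+00,
         1.00000000e+00]])}
```

View pics/sc.png

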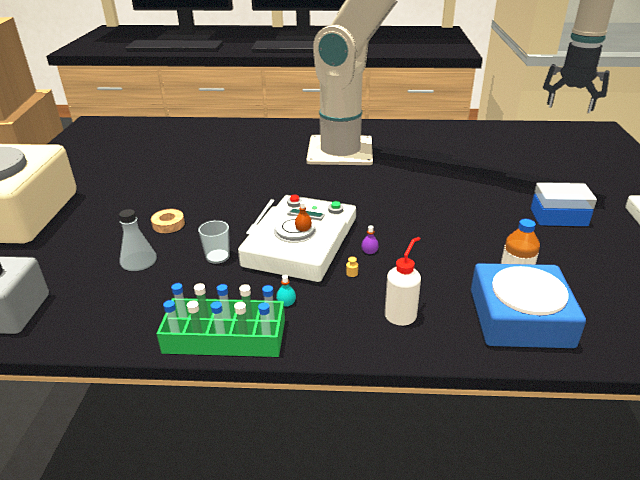

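View pics/sd.png

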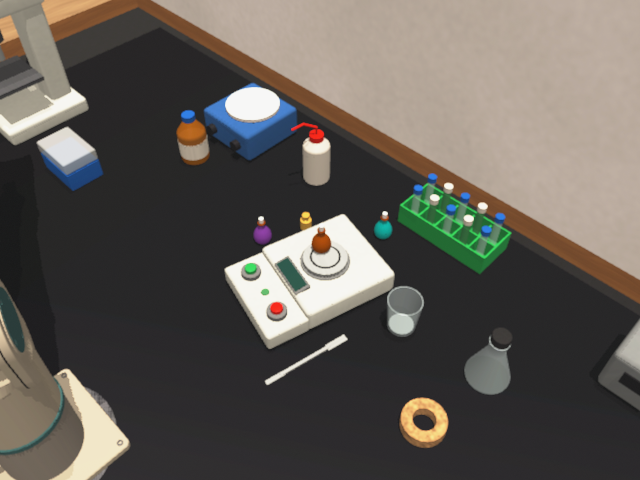

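Candidates: amber bottle on the pan, side (321,243) and scene (303,220). The look-alikes are purple, side (263,232), and turquoise (383,227), both standing on the table. I choose the amber one on the pan. The green tare button is at side (251,270), the red power button at (277,310).

Run:
```python
from h import *
z=np.load('pics/sd.npz');T=z['T'];d=z['d']
for n,u,v,h in[('pan',325,259,.075),('green',251,269,.065),('red',277,310,.065),('stopper',321,230,.143),('bottle',321,243,.09)]:
    print(n,np.round(P('side',T,u,v,h),4),np.round(P('side',T,u,v,d=d[v,u]),4))
o=z['im'][200:350,215:415,::-1];cv2.imwrite('pics/sdc.png',cv2.resize(o,None,fx=4,fy=4,interpolation=cv2.INTER_CUBIC))
```

```text
pan [ 0.5764 -0.0951  0.075 ] [ 0.5775 -0.0941  0.0733]
green [ 0.4626 -0.003   0.065 ] [ 0.4598 -0.0069  0.0708]
red [ 0.4313 -0.1109  0.065 ] [ 0.4287 -0.114   0.0708]
stopper [ 0.5816 -0.0788  0.143 ] [ 0.5874 -0.0732  0.1342]
bottle [ 0.5916 -0.0694  0.09  ] [ 0.5825 -0.0782  0.1043]
```

View pics/sdc.png

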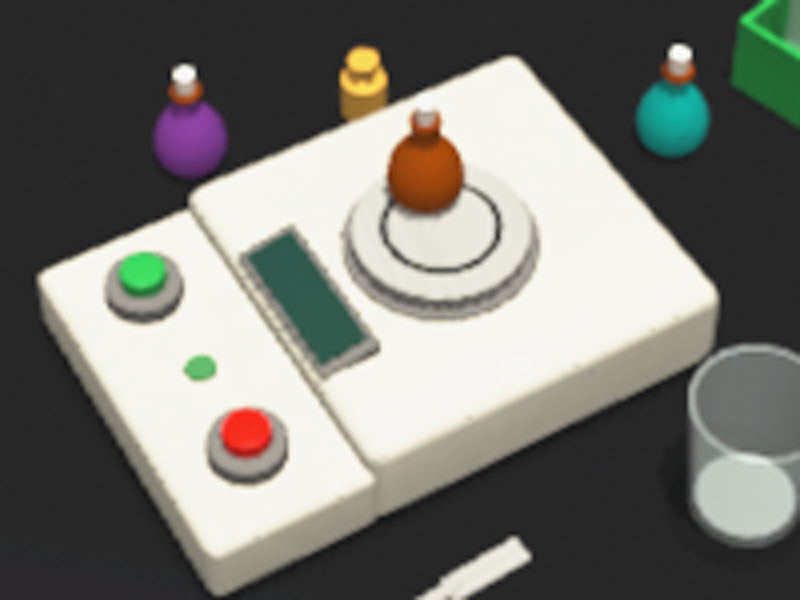

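Crop: the amber bottle sits at the rear-left edge of the ring (ring centre at about crop (441,229), bottle foot about (427,205)). The green button top is at (143,272), and the 112 mm button spacing agrees with the 110 mm given. Next I move above the pan with the gripper shut and look with the wrist camera.

```bash
python3 -m jog '[[[0,0,1.36],[-564,-483,0],-1],[[0,0,1.36],[-564,-483,0],-1],[[0,0,1.36],[-564,-483,0],-1],[[0,0,1.36],[-564,-483,0],-1],[[0,0,1.36],[-564,-483,0],-1],[[0,0,1.36],[-564,-483,0],-1],[[0,0,1.36],[-564,-483,0],-1],[[0,0,1.36],[-564,-483,0],-1]]'
cat >> h.py <<'E'
def goal(p,ang):
    "shift (mm) in tool axes and turn about z to reach TCP p with tool x at angle ang (deg)"
    s=robot.sense();R=np.array(s['tcp_rot']);a=np.degrees(np.arctan2(R[1,0],R[0,0]))
    print('t',s['time'],'tcp',np.round(s['tool_pos'],4),'ang',a.round(2),'z',R[:,2].round(3),'F',np.round(s['wrist_force'],1),'shift',np.round(R.T@(np.array(p)-s['tool_pos'])*1e3,1),'turn',np.radians((a-ang+180)%360-180).round(3))
E
python3 -c "
from h import *;goal([.58,-.08,.25],78)"
```

```text
time: 0.77
tool_pos: [0.4088, 0.2892, 0.2502]
tcp_rot: [[-0.142, 0.99, -0.0], [0.99, 0.142, -0.0], [0.0, -0.0, -1.0]]
wrist_force: [0.2, -0.4, 0.9]
grip_width: -0.0
t 0.7667 tcp [0.4088 0.2892 0.2502] ang 98.14 z [-0. -0. -1.] F [ 0.2 -0.4  0.9] shift [-3.897e+02  1.172e+02  2.000e-01] turn 0.352
```

```bash
python3 -m jog '[[[0,0,0.35],[-390,117,0],-1],[[0,0,0.35],[-390,117,0],-1],[[0,0,0.35],[-390,117,0],-1],[[0,0,0.35],[-390,117,0],-1],[[0,0,0.35],[-390,117,0],-1],[[0,0,0.35],[-390,117,0],-1],[[0,0,0.35],[-390,117,0],-1],[[0,0,0.35],[-390,117,0],-1]]';  python3 -m jog '[[[0,0,0],[-80,28,0],-1],[[0,0,0],[-80,28,0],-1],[[0,0,0],[-80,28,0],-1],[[0,0,0],[-80,28,0],-1]]'; python3 -c "
from h import *;goal([.58,-.08,.25],78);snap('wrist','w1')"
```

```text
time: 1.43
tool_pos: [0.5507, -0.0123, 0.2501]
tcp_rot: [[0.2, 0.98, -0.001], [0.98, -0.2, 0.0], [0.0, -0.001, -1.0]]
wrist_force: [0.6, 0.9, 0.8]
grip_width: 0.0001
time: 1.77
tool_pos: [0.5613, -0.0986, 0.25]
tcp_rot: [[0.207, 0.978, -0.001], [0.978, -0.207, -0.002], [-0.002, -0.0, -1.0]]
wrist_force: [-0.1, 0.0, 0.3]
grip_width: -0.0002
t 1.7667 tcp [ 0.5613 -0.0986  0.25  ] ang 78.03 z [-0.001 -0.002 -1.   ] F [-0.1  0.   0.3] shift [22.1 14.5  0. ] turn 0.001
```

View pics/w1.png

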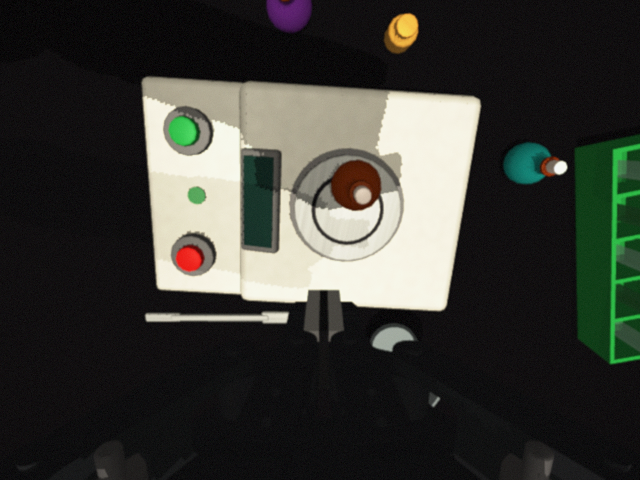

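The wrist view shows the pan rim spanning about (290..404, 149..262), the ring centre at about (348,208), the bottle body centred at (356,185), the stopper at (362,194), green at (184,131) and red at (189,258).

Run:
```python
from h import *
z=np.load('pics/w1.npz');T=z['T'];d=z['d'];im=z['im'].astype(int)
def q(n,u,v,h):print(n,np.round(P('wrist',T,u,v,h),4),'depth z',np.round(P('wrist',T,u,v,d=d[int(v),int(u)])[2],4))
for n,u,v,h in[('pan',347,205.5,.075),('panedgeL',290,205,.075),('panR',404,205,.075),('panB',347,262,.075),('ringL',311.5,208,.075),('ringR',383.5,208,.075),('ringB',348,244,.075),('stop',362,194,.143),('body',356,185,.089),('green',184,131,.065),('red',189,258,.065)]:q(n,u,v,h)
# body from depth: amber points
m=(im[:,:,0]>1.7*im[:,:,1])&(im[:,:,0]>45)&(d>0);m[:, :320]=0;m[:,390:]=0;m[:150]=0;m[220:]=0
vs,us=np.nonzero(m);pts=np.array([P('wrist',T,u,v,d=d[v,u]) for u,v in zip(us,vs)])
from scipy.optimize import least_squares
print(len(pts),us.min(),us.max(),vs.min(),vs.max(),pts.min(0),pts.max(0))
lo=pts[(pts[:,2]>.085)&(pts[:,2]<.108)]
# body approximated as sphere r=.02 centre z~.09
r=least_squares(lambda p:np.linalg.norm(lo-[p[0],p[1],p[2]],axis=1)-.02,[.58,-.078,.09],loss='soft_l1',f_scale=.002);print('sphere',r.x,len(lo),np.std(r.fun))
nk=pts[pts[:,2]>.118];print('neck mean',nk.mean(0),len(nk))
```

```text
pan [ 0.5837 -0.0857  0.075 ] depth z 0.1065
panedgeL [ 0.537  -0.0754  0.075 ] depth z 0.0645
panR [ 0.6305 -0.0952  0.075 ] depth z 0.0605
panB [ 0.5742 -0.1349  0.075 ] depth z 0.062
ringL [ 0.5541 -0.0816  0.075 ] depth z 0.0736
ringR [ 0.6132 -0.0941  0.075 ] depth z 0.0762
ringB [ 0.5782 -0.1189  0.075 ] depth z 0.0759
stop [ 0.5926 -0.0674  0.143 ] depth z 0.1429
body [ 0.5933 -0.0685  0.089 ] depth z 0.1298
green [0.4651 0.0005 0.065 ] depth z 0.0678
red [ 0.4352 -0.1052  0.065 ] depth z 0.0701
1577 331 380 161 209 [ 0.57373651 -0.08495585  0.09046053] [ 0.61043001 -0.04907012  0.13187223]
sphere [ 0.59324579 -0.06872845  0.09198979] 812 0.0005122713576706849
neck mean [ 0.59190205 -0.06514946  0.12951196] 196
```

Pan centre is (0.584,-0.0885) and bottle (0.593,-0.069); the depth heights, ring radius and button geometry all agree. So the push is 22 mm along world angle -115°, with tool x at 65°, moving along tool -x.

```bash
python3 -c "
from h import *;goal([.6126,-.027,.25],65)"
```

```text
t 1.8167 tcp [ 0.5613 -0.0955  0.2498] ang 78.26 z [-0.001  0.    -1.   ] F [-0.6  1.3 -0.2] shift [77.5 36.3 -0.2] turn 0.231
```

```bash
python3 -m jog '[[[0,0,0.115],[38,18,0],-1],[[0,0,0.231],[77.5,36,0],-1],[[0,0,0.231],[77.5,36,0],-1],[[0,0,0.231],[77.5,36,0],-1],[[0,0,0.231],[77.5,36,0],-1],[[0,0,0.231],[77.5,36,0],-1],[[0,0,0.231],[77.5,36,0],-1]]'
python3 - <<'E'
from h import *
goal([.6126,-.027,.101],65);im,d=snap('wrist','w2');goal([.6126,-.027,.101],65)
T=np.load('pics/w2.npz')['T'];im=im.astype(int)
from scipy.optimize import least_squares
m=(im[:,:,0]>1.7*im[:,:,1])&(im[:,:,0]>45)&(d>0)
vs,us=np.nonzero(m);pts=np.array([P('wrist',T,u,v,d=d[v,u]) for u,v in zip(us,vs)])
k=(pts[:,2]>.086)&(pts[:,2]<.108)&(np.hypot(pts[:,0]-.593,pts[:,1]+.069)<.035);lo=pts[k]
r=least_squares(lambda p:np.linalg.norm(lo-p,axis=1)-.02,[.58,-.078,.09],loss='soft_l1',f_scale=.002);print('sphere',r.x,len(lo),np.std(r.fun))
# ring/pan centre prediction pixel
c=robot.get_calibration('wrist');Ti=np.linalg.inv(T)
def px(p):
    q=Ti@np.r_[p,1];return [c['fx']*q[0]/q[2]+c['cx'],c['fy']*q[1]/q[2]+c['cy']]
o=np.ascontiguousarray(im[:,:,::-1].astype(np.uint8))
for rad in(.027,.0305,.045):
    cv2.polylines(o,[np.int32([px([.584+rad*np.cos(t),-.0885+rad*np.sin(t),.075]) for t in np.linspace(0,6.28,60)])],True,(255,255,0),1)
u,v=np.int32(px([.584,-.0885,.075]));print(u,v)
x0,y0=max(u-110,0),max(v-110,0);cv2.imwrite('pics/w2.png',cv2.resize(o[y0:y0+200,x0:x0+220],None,fx=3,fy=3))
E
```

```text
time: 2.4
tool_pos: [0.6119, -0.0265, 0.2505]
tcp_rot: [[0.42, 0.907, -0.0], [0.907, -0.42, -0.0], [-0.0, -0.0, -1.0]]
wrist_force: [-0.6, -0.7, -0.2]
grip_width: -0.0002
t 2.4 tcp [ 0.6119 -0.0265  0.2505] ang 65.15 z [-0. -0. -1.] F [-0.6 -0.7 -0.2] shift [-1.000e-01  9.000e-01  1.495e+02] turn 0.003
t 2.45 tcp [ 0.612  -0.0266  0.2505] ang 65.13 z [-0. -0. -1.] F [ 0.2 -0.5 -0.2] shift [-1.000e-01  7.000e-01  1.495e+02] turn 0.002
sphere [ 0.59280027 -0.06914783  0.09232682] 765 0.0005317401963071643
324 298
```

View pics/w2.png

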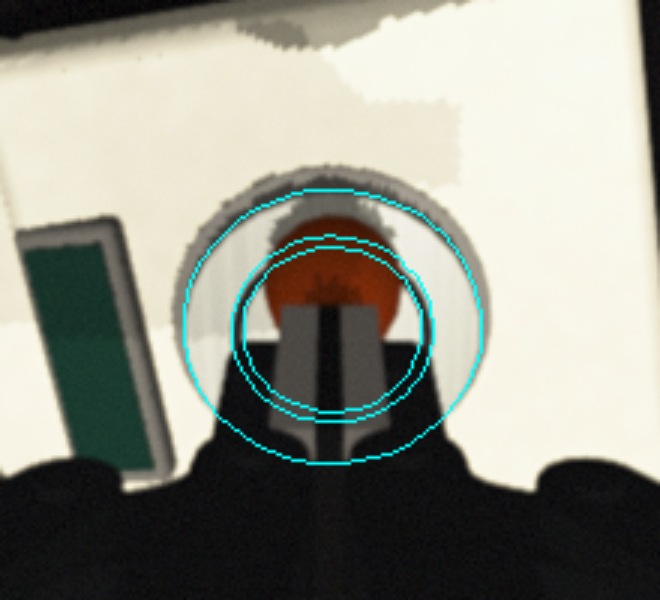

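The overlaid ring matches the printed one to about 1–2 mm, and the extra grey at the top is the pan's side wall. The bottle is in line with the fingers. I descend behind it.

```bash
python3 -m jog '[[[0,0,0],[0,0,40],-1],[[0,0,0],[0,0,80],-1],[[0,0,0],[0,0,115],-1],[[0,0,0],[0,0,135],-1],[[0,0,0],[0,0,145],-1],[[0,0,0],[0,0,149],-1],[[0,0,0],[0,0,149],-1],[[0,0,0],[0,0,149],-1]]'
python3 - <<'E'
from h import *
goal([.597,-.0604,.101],65);snap('side','s2',(255,150,415,300),4)
E
```

```text
time: 3.12
tool_pos: [0.6137, -0.0263, 0.1027]
tcp_rot: [[0.42, 0.907, 0.003], [0.907, -0.42, -0.0], [0.001, 0.002, -1.0]]
wrist_force: [-0.8, -0.5, 0.4]
grip_width: 0.0001
t 3.1167 tcp [ 0.6137 -0.0263  0.1027] ang 65.16 z [ 0.003 -0.    -1.   ] F [-0.8 -0.5  0.4] shift [-37.9  -0.8   1.7] turn 0.003
```

View pics/s2.png

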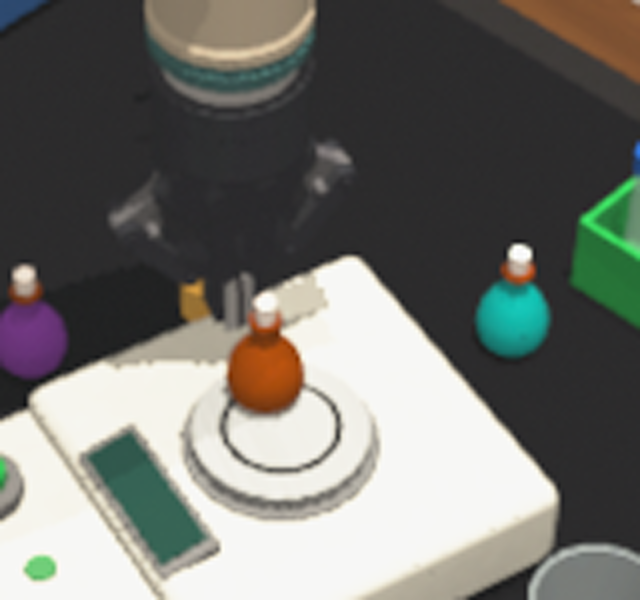

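The shut fingers stand behind the bottle, low and clear of it. I close in, then push slowly.

```bash
python3 -m jog '[[[0,0,0],[-3,0,1],-1],[[0,0,0],[-6,0,1.5],-1],[[0,0,0],[-8,0,1.5],-1],[[0,0,0],[-10,0,1.5],-1],[[0,0,0],[-11,0,1.5],-1],[[0,0,0],[-12,0,1.5],-1],[[0,0,0],[-13,0,1.5],-1],[[0,0,0],[-14,0,1.5],-1]]'; python3 -m jog '[[[0,0,0],[-1,0,0],-1],[[0,0,0],[-2,0,0],-1],[[0,0,0],[-3,0,0],-1],[[0,0,0],[-4,0,0],-1],[[0,0,0],[-5,0,0],-1],[[0,0,0],[-6,0,0],-1],[[0,0,0],[-6,0,0],-1]]'
cat >> h.py <<'E'
def bottle(f,crop=(255,150,415,300)):
    from scipy.optimize import least_squares
    im,d=snap('side',f,crop,4);T=np.load('pics/'+f+'.npz')['T'];im=im.astype(int)
    m=(im[:,:,0]>1.7*im[:,:,1])&(im[:,:,0]>45)&(d>0)
    vs,us=np.nonzero(m);pts=np.array([P('side',T,u,v,d=d[v,u]) for u,v in zip(us,vs)])
    k=(pts[:,2]>.08)&(pts[:,2]<.108)&(np.hypot(pts[:,0]-.588,pts[:,1]+.078)<.05);lo=pts[k]
    r=least_squares(lambda p:np.linalg.norm(lo-p,axis=1)-.02,[.58,-.078,.09],loss='soft_l1',f_scale=.002);print('sphere',r.x,len(lo),np.std(r.fun))
E
python3 - <<'E'
from h import *
goal([.597,-.0604,.101],65)
import h
# same fit on old picture for reference
z=np.load('pics/s2.npz')
o=h.snap;h.snap=lambda *a:(z['im'],z['d']);h.bottle('s2');h.snap=o
h.bottle('s3')
E
```

```text
time: 3.83
tool_pos: [0.6067, -0.0385, 0.0997]
tcp_rot: [[0.42, 0.908, -0.0], [0.908, -0.42, 0.0], [0.0, -0.0, -1.0]]
wrist_force: [-0.2, 0.4, 0.1]
grip_width: -0.0
time: 4.42
tool_pos: [0.6041, -0.0442, 0.0998]
tcp_rot: [[0.42, 0.908, -0.0], [0.908, -0.42, -0.0], [-0.0, -0.0, -1.0]]
wrist_force: [0.2, 0.3, -0.4]
grip_width: 0.0003
t 4.4167 tcp [ 0.6041 -0.0442  0.0998] ang 65.17 z [-0. -0. -1.] F [ 0.2  0.3 -0.4] shift [-17.7   0.4  -1.2] turn 0.003
sphere [ 0.59107328 -0.06824762  0.09113359] 191 0.0015962172952333352
sphere [ 0.58961792 -0.07169702  0.09144171] 192 0.0015065995589481844
```

Contact is made (bottle moved 3.7 mm, finger offset 31 mm as predicted). I continue the push, stopping short to check.

```bash
python3 -m jog '[[[0,0,0],[-1,0,0],-1],[[0,0,0],[-2,0,0],-1],[[0,0,0],[-3,0,0],-1],[[0,0,0],[-4,0,0],-1],[[0,0,0],[-5,0,0],-1],[[0,0,0],[-6,0,0],-1],[[0,0,0],[-7,0,0],-1],[[0,0,0],[-8,0,0],-1]]';python3 -m jog '[[[0,0,0],[-1,0,0],-1],[[0,0,0],[-2,0,0],-1],[[0,0,0],[-3,0,0],-1],[[0,0,0],[-4,0,0],-1],[[0,0,0],[-5,0,0],-1],[[0,0,0],[-6,0,0],-1],[[0,0,0],[-7,0,0],-1],[[0,0,0],[-7,0,0],-1]]'; python3 -c "
from h import *
goal([.597,-.0604,.101],65);bottle('s4')"
```

```text
time: 5.13
tool_pos: [0.6008, -0.0513, 0.0998]
tcp_rot: [[0.42, 0.908, -0.0], [0.908, -0.42, 0.0], [0.0, -0.0, -1.0]]
wrist_force: [-0.3, 0.1, 0.1]
grip_width: 0.0001
time: 5.8
tool_pos: [0.5978, -0.0579, 0.0998]
tcp_rot: [[0.42, 0.908, -0.0], [0.908, -0.42, -0.0], [-0.0, -0.0, -1.0]]
wrist_force: [-0.2, -1.0, -0.6]
grip_width: 0.0
t 5.8 tcp [ 0.5978 -0.0579  0.0998] ang 65.17 z [-0. -0. -1.] F [-0.2 -1.  -0.6] shift [-2.6  0.3 -1.2] turn 0.003
sphere [ 0.58445443 -0.08575381  0.09108088] 201 0.0015657568914103856
```

View pics/s4.png

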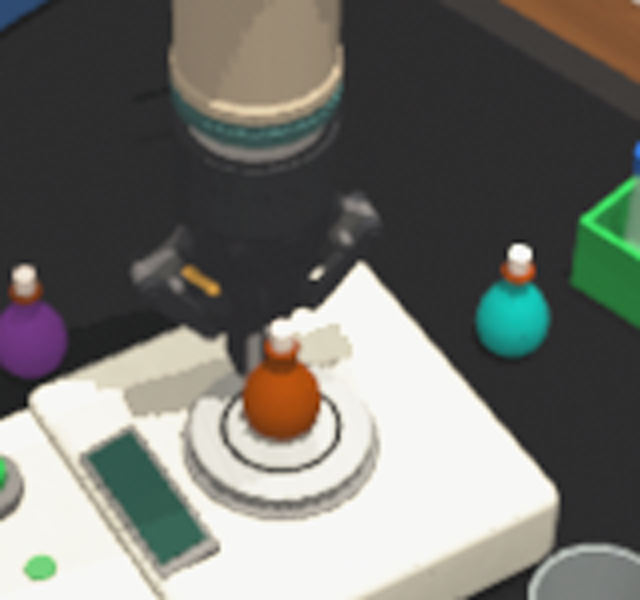

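The bottle is upright, with about 2.6 mm to go. I finish the push, withdraw, rise, and look straight down.

```bash
python3 -m jog '[[[0,0,0],[-1,0,0],-1],[[0,0,0],[-2,0,0],-1],[[0,0,0],[-2.6,0,0],-1],[[0,0,0],[-2.6,0,0],-1],[[0,0,0],[1,0,0],-1],[[0,0,0],[6,0,0],-1],[[0,0,0],[14,0,0],-1],[[0,0,0],[22,0,0],-1]]';python3 -m jog '[[[0,0,0],[0,0,-15],-1],[[0,0,0],[0,0,-50],-1],[[0,0,0],[0,0,-90],-1],[[0,0,0],[0,0,-125],-1],[[0,0,0],[-30,0,-150],-1],[[0,0,0],[-70,0,-150],-1],[[0,0,0],[-75,0,-150],-1],[[0,0,0],[-75,0,-150],-1]]'; python3 -c "
from h import *
robot.capture('side')
goal([.4651,.0005,.20],65);snap('wrist','w3',(200,60,500,285),2.6);bottle('s5')"
```

```text
time: 6.52
tool_pos: [0.6076, -0.0366, 0.0998]
tcp_rot: [[0.42, 0.908, 0.0], [0.908, -0.42, 0.0], [0.0, -0.0, -1.0]]
wrist_force: [0.2, 0.6, 0.6]
grip_width: 0.0002
time: 7.18
tool_pos: [0.5747, -0.1086, 0.2508]
tcp_rot: [[0.424, 0.906, 0.001], [0.906, -0.424, -0.002], [-0.001, 0.001, -1.0]]
wrist_force: [-0.2, 0.0, 0.3]
grip_width: 0.0001
t 7.2333 tcp [ 0.5755 -0.106   0.2501] ang 65.08 z [ 0.  0. -1.] F [0.5 1.  0.4] shift [  50.1 -145.    50.1] turn 0.001
sphere [ 0.58354184 -0.08815858  0.0911737 ] 193 0.001649449199824982
```

View pics/w3.png

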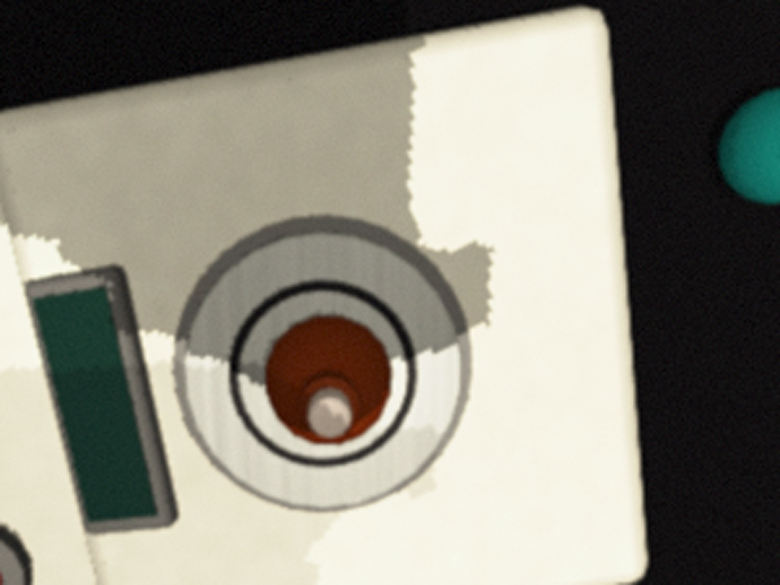

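The bottle stands inside the ring (ring centre about crop (323,373), body about (329,379)). I check the numbers with parallax removed.

Run:
```python
from h import *
z=np.load('pics/w3.npz');T=z['T'];d=z['d'];im=z['im'].astype(int)
f=lambda x,y:(200+x/2.6,60+y/2.6)
L,R,A,B=[P('wrist',T,*f(*p),.075) for p in((231,373),(416,373),(323,282),(323,465))]
print('ring',(L+R+A+B)/4,np.linalg.norm(L-R),np.linalg.norm(A-B)); print('body',P('wrist',T,*f(329,379),.089),'stopper',P('wrist',T,*f(330,412),.143))
from scipy.optimize import least_squares
m=(im[:,:,0]>1.7*im[:,:,1])&(im[:,:,0]>45)&(d>0)
vs,us=np.nonzero(m);pts=np.array([P('wrist',T,u,v,d=d[v,u]) for u,v in zip(us,vs)])
k=(pts[:,2]>.086)&(pts[:,2]<.108)&(np.hypot(pts[:,0]-.584,pts[:,1]+.0885)<.035);lo=pts[k]
r=least_squares(lambda p:np.linalg.norm(lo-p,axis=1)-.02,[.58,-.078,.09],loss='soft_l1',f_scale=.002);print('sphere',r.x,len(lo))
g=(im[:,:,1]>1.5*im[:,:,0])&(im[:,:,1]>1.5*im[:,:,2])&(im[:,:,1]>90)
n,lab,st,c=cv2.connectedComponentsWithStats(g.astype(np.uint8))
for i in range(1,n):
    if st[i,4]>60:print('green',st[i],c[i],P('wrist',T,*c[i],.065))
goal([.4645,0,.20],65)
```

```text
ring [ 0.58358232 -0.08922194  0.075     ] 0.05956853979489332 0.05949786218433335
body [ 0.58559696 -0.08898891  0.089     ] stopper [ 0.58596086 -0.08769192  0.143     ]Traceback (most recent call last):
  File "<stdin>", line 8, in <module>
  File "h.py", line 14, in P
    c=robot.get_calibration(n); r=np.array([(u-c['cx'])/c['fx'],(v-c['cy'])/c['fy'],1.0])
ValueError: time passes only in moves, steps and waits
```

Ring centre is (0.5836,-0.0892), body (0.5856,-0.0890) and stopper (0.5860,-0.0877). That makes it 2 mm off centre against 7 mm of slack, and upright. The script then stopped on a clock guard (too many calibration calls), which does no harm. Now the tare button at about (0.465,0.001): two estimates, one measured and one from geometry, agree within 1 mm.

```bash
python3 -m jog '[[[0,0,0],[12,-36,0],-1],[[0,0,0],[24,-72,0],-1],[[0,0,0],[37,-108,0],-1],[[0,0,0],[50,-145,0],-1],[[0,0,0],[50,-145,40],-1],[[0,0,0],[50,-145,80],-1],[[0,0,0],[50,-145,120],-1],[[0,0,0],[50,-145,145],-1]]'; python3 -m jog '[[[0,0,0],[0,0,5],-1],[[0,0,0],[0,0,8],-1],[[0,0,0],[0,0,8],-1],[[0,0,0],[0,0,8],-1]]'; python3 -c "
from h import *
goal([.465,.001,.078],65);snap('side','s6',(175,150,375,300),4)"
```

```text
time: 8.0
tool_pos: [0.4638, 0.0031, 0.1017]
tcp_rot: [[0.416, 0.909, -0.003], [0.909, -0.416, 0.001], [-0.001, -0.003, -1.0]]
wrist_force: [0.5, -0.8, -0.5]
grip_width: -0.0001
time: 8.33
tool_pos: [0.4662, 0.0008, 0.0979]
tcp_rot: [[0.419, 0.908, 0.002], [0.908, -0.419, 0.0], [0.001, 0.002, -1.0]]
wrist_force: [-0.2, -0.7, -0.2]
grip_width: 0.0001
t 8.3333 tcp [0.4662 0.0008 0.0979] ang 65.21 z [ 0.002  0.    -1.   ] F [-0.2 -0.7 -0.2] shift [-0.4 -1.3 19.9] turn 0.004
```

View pics/s6.png

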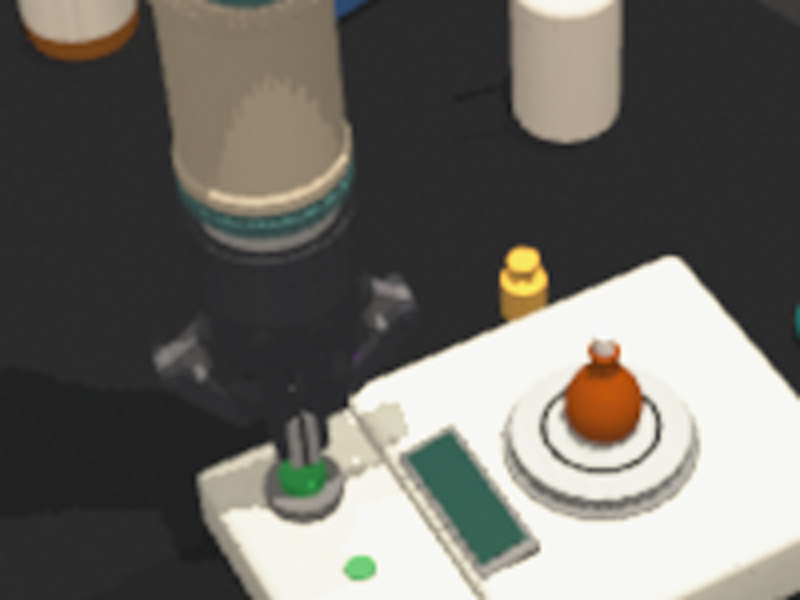

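The shut fingers are centred over the green button and the bottle is centred on the pan. I press down.

```bash
python3 -m jog '[[[0,0,0],[0,-1,6],-1],[[0,0,0],[0,-1,11],-1],[[0,0,0],[0,-1,13],-1],[[0,0,0],[0,-1,15],-1],[[0,0,0],[0,-1,17],-1],[[0,0,0],[0,-1,18.5],-1],[[0,0,0],[0,-1,18.5],-1],[[0,0,0],[0,-1,18.5],-1]]'; python3 -c "
from h import *
goal([.465,.001,.078],65)"
```

```text
time: 9.05
tool_pos: [0.465, 0.0012, 0.0821]
tcp_rot: [[0.42, 0.907, 0.004], [0.907, -0.421, 0.003], [0.004, 0.002, -1.0]]
wrist_force: [-7.1, 1.7, 50.1]
grip_width: -0.0002
t 9.05 tcp [0.465  0.0012 0.0821] ang 65.13 z [ 0.004  0.003 -1.   ] F [-7.1  1.7 50.1] shift [-0.2  0.   4.1] turn 0.002
```

50 N means a hard stop, with the tip reading z≈0.063. I ease off, then check the bezel height in the earlier depth data and look at where the button is.

```bash
python3 -m jog '[[[0,0,0],[0,0,-1.5],-1],[[0,0,0],[0,0,-2.5],-1],[[0,0,0],[0,0,-2.5],-1]]'
python3 - <<'E'
from h import *
goal([.465,.001,.078],65);snap('side','s7',(215,220,295,280),8)
z=np.load('pics/w1.npz');T=z['T'];d=z['d'];im=z['im'];c=robot.get_calibration('wrist')
v,u=np.mgrid[0:480,0:640];Z=(np.stack([(u-c['cx'])/c['fx']*d,(v-c['cy'])/c['fy']*d,d],-1)@T[:3,:3].T+T[:3,3])[...,2]
print(np.round(Z[131,152:222:2]*1000,1));print(im[131,152:222:2].tolist())
print('red',np.round(Z[258,160:222:2]*1000,1))
E
```

```text
time: 9.3
tool_pos: [0.4649, 0.0012, 0.0827]
tcp_rot: [[0.42, 0.908, 0.003], [0.908, -0.42, 0.001], [0.002, 0.002, -1.0]]
wrist_force: [-2.6, 0.7, 23.5]
grip_width: 0.0002
t 9.3 tcp [0.4649 0.0012 0.0827] ang 65.17 z [ 0.003  0.001 -1.   ] F [-2.6  0.7 23.5] shift [-0.2  0.2  4.7] turn 0.003
[47.8 48.6 47.9 48.5 48.3 47.3 60.4 59.7 60.6 67.8 69.2 70.3 68.2 68.
 68.6 69.2 67.8 68.2 69.3 67.8 68.5 68.9 68.7 65.8 60.  60.6 60.8 60.3
 59.8 59.4 54.1 49.1 49.2 47.5 47.7]
[[245, 242, 226], [245, 242, 226], [245, 242, 226], [245, 241, 226], [246, 242, 227], [239, 235, 214], [142, 135, 124], [141, 134, 125], [112, 155, 106], [47, 189, 75], [53, 194, 78], [56, 195, 80], [57, 197, 82], [63, 203, 87], [63, 205, 89], [63, 204, 88], [65, 204, 89], [72, 211, 95], [69, 210, 94], [72, 213, 95], [77, 216, 100], [69, 207, 91], [31, 124, 47], [8, 60, 21], [95, 101, 85], [156, 149, 137], [154, 147, 137], [157, 152, 140], [144, 140, 126], [61, 56, 52], [70, 69, 61], [220, 220, 194], [247, 248, 236], [247, 248, 236], [246, 248, 236]]
red [48.7 49.1 48.2 48.1 48.2 49.8 59.5 60.4 68.5 69.4 70.3 69.4 69.3 68.8
 68.5 69.2 68.3 68.2 68.5 68.8 68.2 65.6 60.6 59.9 60.4 60.  60.7 56.3
 47.9 47.7 48.4]
```

View pics/s7.png

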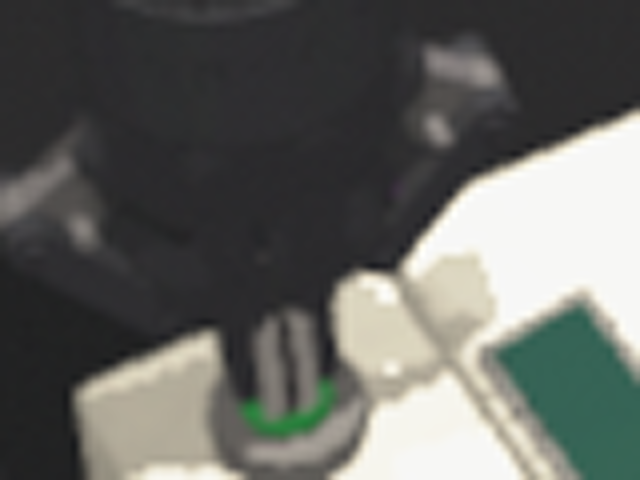

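Depth data put the button top at 68.5 mm when up and the bezel at 60 mm. A hard stop at 63 mm matches full 5 mm travel, clear of the bezel. I compare the visible green rim's height now with the released state, then release.

```bash
cat > g.py <<'E'
from h import *
import sys
c=robot.get_calibration('side');v,u=np.mgrid[0:480,0:640]
for f in sys.argv[1:]:
    z=np.load('pics/'+f+'.npz');T=z['T'];d=z['d'];im=z['im'].astype(int)
    Z=(np.stack([(u-c['cx'])/c['fx']*d,(v-c['cy'])/c['fy']*d,d],-1)@T[:3,:3].T+T[:3,3])[...,2]
    for n,a,b in(('green',1,0),('red',0,1)):
        m=(im[...,a]>1.6*im[...,b])&(im[...,a]>100)&(u>235)&(u<292)&(v>255)&(v<325)&(d>0)&(Z>.053)
        print(f,n,m.sum(),np.percentile(Z[m],[25,50,75,95]).round(4))
E
python3 g.py sd s6 s7; python3 -m jog '[[[0,0,0],[0,0,-4],-1],[[0,0,0],[0,0,-9],-1],[[0,0,0],[0,0,-40],-1],[[0,0,0],[0,0,-80],-1],[[0,0,0],[0,0,-120],-1],[[0,0,0],[0,0,-150],-1],[[0,0,0],[0,0,-150],-1],[[0,0,0],[0,0,-150],-1]]'; python3 -c "
from h import *
goal([.465,.001,.078],65);bottle('s8',(215,180,415,330))"; python3 g.py s8
```

```text
sd green 100 [0.0659 0.0671 0.0684 0.0699]
sd red 133 [0.0652 0.0669 0.069  0.0708]
s6 green 85 [0.0651 0.0667 0.0683 0.0722]
s6 red 131 [0.0654 0.0671 0.0689 0.0706]
s7 green 60 [0.0624 0.064  0.0664 0.0681]
s7 red 131 [0.0651 0.0671 0.0682 0.0706]
time: 10.02
tool_pos: [0.4647, 0.0011, 0.2322]
tcp_rot: [[0.419, 0.908, 0.003], [0.908, -0.419, 0.001], [0.002, 0.002, -1.0]]
wrist_force: [0.6, 0.5, -0.7]
grip_width: -0.0001
t 10.0167 tcp [0.4647 0.0011 0.2322] ang 65.21 z [ 0.003  0.001 -1.   ] F [ 0.6  0.5 -0.7] shift [-3.000e-01 -1.000e-01  1.542e+02] turn 0.004
sphere [ 0.5834015  -0.08780621  0.09098684] 194 0.001528140359114778
s8 green 103 [0.0658 0.0673 0.0689 0.0704]
s8 red 131 [0.0647 0.0671 0.0687 0.071 ]
```

View pics/s8.png

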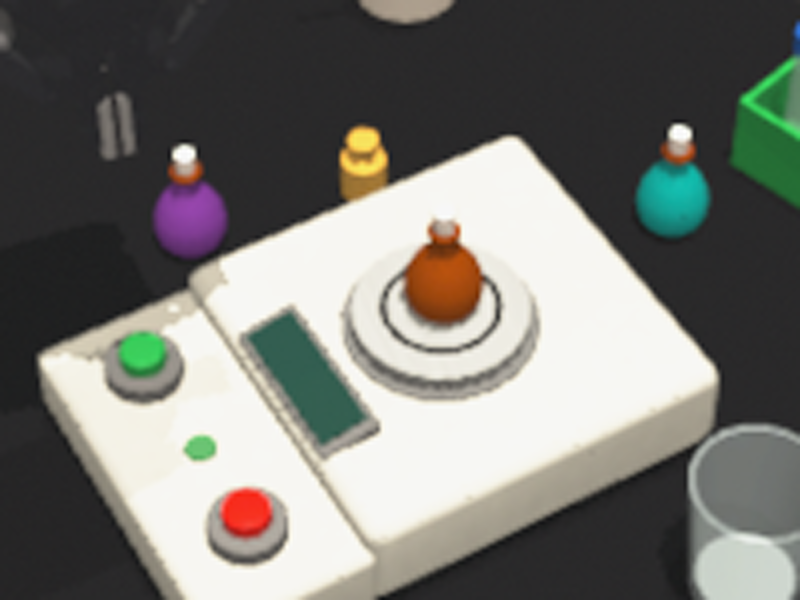

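The bottle is centred and the button has sprung back. The rim drop seen in depth was only about 3 mm, mixed with finger edges, so full travel isn't certain. With time to spare, I press again slowly, logging force against height to find where contact starts.

```bash
python3 -m jog '[[[0,0,0],[0,0,40],-1],[[0,0,0],[0,0,80],-1],[[0,0,0],[0,0,110],-1],[[0,0,0],[0,0,130],-1],[[0,0,0],[0,0,140],-1],[[0,0,0],[0,0,142],-1],[[0,0,0],[0,0,142],-1],[[0,0,0],[0,0,142],-1]]' | grep -E 'pos|force'
python3 -m jog '[[[0,0,0],[0,0,1],-1],[[0,0,0],[0,0,1],-1],[[0,0,0],[0,0,1],-1]]'| grep -E 'pos|force'
python3 -m jog '[[[0,0,0],[0,0,1],-1],[[0,0,0],[0,0,1],-1],[[0,0,0],[0,0,1],-1]]'| grep -E 'pos|force'
python3 -m jog '[[[0,0,0],[0,0,1],-1],[[0,0,0],[0,0,1],-1],[[0,0,0],[0,0,1],-1]]'| grep -E 'pos|force'
python3 -m jog '[[[0,0,0],[0,0,1],-1],[[0,0,0],[0,0,1],-1],[[0,0,0],[0,0,1],-1]]'| grep -E 'pos|force'
python3 -m jog '[[[0,0,0],[0,0,1],-1],[[0,0,0],[0,0,1],-1],[[0,0,0],[0,0,1],-1]]'| grep -E 'pos|force'
python3 -m jog '[[[0,0,0],[0,0,1],-1],[[0,0,0],[0,0,1],-1],[[0,0,0],[0,0,1],-1]]'| grep -E 'pos|force'
python3 -m jog '[[[0,0,0],[0,0,1],-1],[[0,0,0],[0,0,1],-1],[[0,0,0],[0,0,1],-1]]'| grep -E 'pos|force'
python3 -m jog '[[[0,0,0],[0,0,1],-1],[[0,0,0],[0,0,1],-1],[[0,0,0],[0,0,1],-1]]'| grep -E 'pos|force'
```

```text
tool_pos: [0.4636, 0.0007, 0.0885]
wrist_force: [1.1, -0.8, -0.3]
tool_pos: [0.4647, 0.0011, 0.0884]
wrist_force: [-0.3, -0.7, -0.1]
tool_pos: [0.4647, 0.0011, 0.0871]
wrist_force: [0.6, 0.2, 1.8]
tool_pos: [0.4647, 0.0011, 0.0859]
wrist_force: [0.7, 0.8, 2.0]
tool_pos: [0.4646, 0.001, 0.0849]
wrist_force: [0.8, 1.3, 2.2]
tool_pos: [0.4645, 0.001, 0.0838]
wrist_force: [1.7, 0.4, 3.2]
tool_pos: [0.4645, 0.001, 0.083]
wrist_force: [1.2, 0.8, 5.6]
tool_pos: [0.4645, 0.001, 0.0828]
wrist_force: [0.4, 2.0, 15.6]
tool_pos: [0.4645, 0.001, 0.0826]
wrist_force: [-1.7, 2.1, 26.9]
```

Contact starts at TCP z≈0.088 and the hard stop is at 0.083, with about 4 N just before it. That is the full 5 mm. I release, rise and do the final check.

```bash
python3 -m jog '[[[0,0,0],[0,0,-4],-1],[[0,0,0],[0,0,-10],-1],[[0,0,0],[0,0,-40],-1],[[0,0,0],[0,0,-80],-1],[[0,0,0],[0,0,-120],-1],[[0,0,0],[0,0,-150],-1],[[0,0,0],[0,0,-150],-1],[[0,0,0],[0,0,-150],-1]]'; python3 -c "
from h import *
goal([.465,.001,.078],65);bottle('s9',(215,180,415,330))"; python3 g.py s9; python3 -c "
from station import robot
print(robot.finish_job())"
```

```text
time: 13.4
tool_pos: [0.4638, 0.0011, 0.2318]
tcp_rot: [[0.419, 0.908, 0.001], [0.908, -0.419, 0.001], [0.001, 0.001, -1.0]]
wrist_force: [0.5, 0.5, -0.7]
grip_width: 0.0005
t 13.4 tcp [0.4638 0.0011 0.2318] ang 65.2 z [ 0.001  0.001 -1.   ] F [ 0.5  0.5 -0.7] shift [  0.3   1.  153.8] turn 0.003
sphere [ 0.58319055 -0.08809481  0.09124992] 192 0.0016467195160102675
s9 green 103 [0.0658 0.0672 0.0688 0.0708]
s9 red 130 [0.0654 0.0673 0.0688 0.0706]
the job is handed in; nothing more can be done
None
```

I pushed the amber bottle slowly to the middle of the pan with shut fingertips, low on its body. Then I pressed the green tare button fully down and let it spring back. The job was handed in at about 13.5 s.

- **Bottle:** it stands upright about 2 mm from the ring centre, against 7 mm of slack inside the ring. It had not moved measurably at the last check.
- **Tare button:** I pressed it twice.
  - The first press met a hard stop at about 50 N on the wrist, much harder than the 4 N needed. A depth reading showed the button only about 3 mm down, so that press did not clearly prove full travel.
  - The second, slow press showed contact at TCP height 0.088 m and the stop at 0.083 m. That is the full 5 mm, with about 4 N just before the stop. I stopped it at 27 N.
  - Afterwards the button read its original height.
- **Height mismatch:** the camera depth put the button tops 2–3 mm above the stated 65 mm. I relied on the force readings instead.
- **Everything else:** the red button's height never changed, and the robot was touching nothing at hand-in. I moved nothing else on purpose, but I did not measure the other items again.

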